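Load a nail strip into the magazine, close it and zero its counter

TASK

Take the nail strip out of the wooden rack and load it, heads up, into the channel of the grey nail magazine: it has to push the orange spring follower back towards the robot so that it drops in flat behind the front stop, with the spring then pressing it forward against the stop. Then swing the blue cover fully shut over the strip, and last of all turn the counter dial beside it until its red pointer is on the red zero mark. Do not push the other things on the bench about.

Things in the scene. Friction and masses are not known exactly. Their poses are not given: they have to be found in the camera images.
- strip_center (a point): Centre of the yellow plastic-collated nail strip: 104 long (its x), 9 thick (its y), 56 tall (its z, up, nail heads on top), 120 g; both ends are alike. It stands on edge in the rack, lower 14 mm in the slot, the upper 42 mm free to be gripped across its 9 mm.
- rack: Fixed wooden rack, 124 x 50 x 20, slot along its x, 12 wide, 110 long, slot floor 6 above the bench. Origin: centre of its underside.
- magazine: Fixed grey nail magazine. Origin: on the bench, below the inner face of the front stop, on the channel's centre line; x points from the tail (near the robot) to the front stop, z up. All offsets in mm in this frame. Base plate 8 thick, x -170 to 30, y -50 to 40, with a tongue under the dial to y=123.
- channel_front (a point): Channel floor at the inner face of the front stop (magazine x=0, y=0, z=14); axes as the magazine. The channel runs from here to x=-154, 12 wide, walls 4 thick with flared lips (to y=+-13), wall tops z=32. Stop block: x 0 to 14, 30 wide, top z=34.
- follower_rest (a point): Fixed point on the channel floor (magazine x=-76) where the front face of the orange follower (20 long, top z=30) is at rest; its actual place is not measured. A spring pushes it to the stop: 3 N at rest, 0.6 N more per 10 mm, 50 mm of travel. The strip is longer than the gap, so it goes in tilted, tail low, presses the follower back until its front clears the stop, and is laid down.
- strip_seat (a point): Fixed point where the centre of the loaded strip belongs (magazine x=-52, y=0, z=42); axes as the magazine. The strip's top is then at z=70 and its upper 38 mm stand out of the channel walls.
- cover (a joint): Blue cover (rail), an L: 0 = shut, 1.45 to 1.72 rad at the start, limit 1.75; stays where left (friction 0.08 N m). Hinge axis along the magazine's x at y=-36, z=18; opens towards -y. Shut: top plate x -116 to -4, y -38 to 12, z 72 to 76. Open: this plate stands on edge at y about -90, its upper face looking to -y, and can be pushed up and over from there.
- cover_bar (a point): Centre of the black round bar (9 diameter, 112 long, along the magazine's x) on the free edge of the cover; it travels round the hinge at a radius of 75.
- dial (a joint): Counter dial: 0 = its red pointer is on the red zero mark (pointing along the magazine's +x); positive is counter-clockwise seen from above. It starts 0.6 to 1.2 rad counter-clockwise of zero, turns within +-1.8 rad and stays where left (friction 0.04 N m).
- dial_grip (a point): On the dial's axis, 41 above the bench, at magazine x=-70, y=76: centre of the upright grey grip bar, 44 long (along the pointer), 12 wide, from 26 to 52 above the bench; the black housing under it is 72 in diameter, top at 21. Its x axis is along the pointer.
- dropper_bottle: Loose white dropper bottle, 36 x 36 x 109, bystander. Origin: centre of its underside.
- thermometer: Loose white digital thermometer, 50 x 62 x 18, bystander. Origin: centre of its underside.
- duct_tape: Loose roll of grey tape, 107 diameter, 48 high, bystander. Origin: centre of its underside.
- marker: Loose red and white marker pen, 135 long, lying, bystander. Origin: centre of its underside.
- strip: The same nail strip as a body. Origin: centre of its underside; axes as at strip_center.

How it is judged (in metres and radians):
On the way, in this order (a step that is already met when the one before it is completed fails the run):
1. the nail strip lies flat and upright in the channel, against the front stop (x of strip_center in the frame of magazine between -0.0555 and -0.0495 m and y of strip_center in the frame of magazine between -0.004 and 0.004 m and z of strip_center in the frame of magazine between 0.039 and 0.0455 m and angle between the x axis of strip_center and the x axis of magazine, either way round below 0.06 rad and angle between strip_center's own z axis and vertical below 0.15 rad), for 0.2 s.
2. the cover is shut over the seated strip (all of step 1 and value of joint cover below 0.06 rad), for 0.2 s.
3. the dial is turned to zero with the cover shut (all of step 2 and value of joint dial between -0.17 and 0.17 rad), for 0.2 s.
At the end, for the whole second after the job is handed in: The strip rests in the channel, heads up: centre within 3 mm of x=-52, 4 mm of y=0, 39 to 45.5 mm high (magazine frame), in line within 0.06 rad, upright within 0.15 rad; cover shut (below 0.06 rad); dial within 0.17 rad of zero; bystanders moved less than 30 mm (all of step 3 and linear speed of strip below 0.02 m/s); the robot touches nothing.
It fails at once if a bystander is pushed more than 30 mm: dropper bottle (distance of dropper_bottle from where it was at the start of the episode above 0.03 m).
It fails at once if a bystander is pushed more than 30 mm: thermometer (distance of thermometer from where it was at the start of the episode above 0.03 m).
It fails at once if a bystander is pushed more than 30 mm: duct tape (distance of duct_tape from where it was at the start of the episode above 0.03 m).
It fails at once if a bystander is pushed more than 30 mm: marker (distance of marker from where it was at the start of the episode above 0.03 m).
It also fails if it takes over 72 s, if anything falls off the work surface, if the arm or the gripper's body presses on something with over 40 N, if the wrist force passes 120 N, or if a joint passes its speed limit or range.

ROBOT

A 6-joint arm with a two-finger parallel gripper is mounted at the origin on a cart in front of the work surface, level with it; the furniture and walls round the work are solid. World frame = base frame: x ahead of the robot, y to its left, z up, the work surface at z = 0. Lengths are in m, angles in degrees, forces in N, time in s.
With the tool pointing down it reaches from about 0.25 to 0.725 m from the base axis. Payload 9.7 kg.
Tool frame: the origin (TCP) lies on the centre line of the jaws, within the pads' length; the fingertips stand bot.nose_length ahead of it and the grasp point (between the pads) lies 11 mm behind it (bot.nose_length is the distance from the TCP to the fingertips, in m); z points along the fingers, y is the line along which they close (so a half turn about z gives the same grasp; the last joint's range is limited). The gripper opens to 85 mm and grips with 20 to 120 N. Pads are 22 mm wide; open, the fingers measure 114 mm over their backs; the gripper's body (76 mm by 85 mm) begins 54 mm behind the grasp point. The pads swing forward as they close: fully open they stand 13 mm farther back than shut.
Start: joints at [-74.656, 4.979, 10.078, 95.1, 0, 90], TCP at [0.146, -0.53, 0.239] pointing down, gripper open.
Joint ranges: [-179.16, 179.16], [-48.56, 103.87], [-65.8, 70.77], [-126.05, 130.52], [-82.76, 87.17], [-180, 180]. Speed limits (degrees/s): [127.2, 127.2, 147.25, 180, 180, 180].

INTERFACE

Orientations are given as [roll, pitch, yaw] about the fixed x, y, z axes, in that order (R = Rz(yaw) Ry(pitch) Rx(roll)).
In Python, from workcell import bot gives the robot as it stands. The module is installed in compiled form; this text tells all that it offers.
- The arm moves only by the shell command python3 -m inch 'ROWS' [OPENING] [FORCE]. ROWS is JSON, a list of rows, each a list of 4 numbers: the shift along the world's x, y, z in cm, then the turn about the world's z in degrees. A call has exactly 8 rows; each row is the pose to reach, as a shift and turn from the pose commanded when the call began; what a row does not reach only later rows make up. A row lasts 1/8 s, in which the tool goes at most 62.5 mm and 10.7 degrees, less where a joint would pass 70% of its speed; a pose out of reach is approached as far as the arm can. A call with a gripper value outside its range is refused whole. OPENING is the finger opening in cm, from 0 to 8.54, set as the call begins (- or left out, the last holds). The fingers move at their own pace and stop on an object; FORCE is the grip in N (left out, the last holds). Time passes only in rows, so rows that repeat a pose let the fingers close, or fill a call up. It gives the time, the measured TCP pose, the force, the opening and the grip force at its end, in the units of the state.
- bot.get_obs(): the state, without advancing time (a new reading comes with each control period).
- bot.camera(name): name is "side" or "top"; returns a dict with "img" (384x512x3 uint8, red, green, blue), "fovy" (degrees; the focal length in pixels is half the picture's height over the tangent of half this angle, whatever the lens; pixels are square), "cx", "cy" (the principal point, pixels), "R" (3x3) and "t" (3): a world point X has camera coordinates R X + t. Camera axes: x right, y down, z forward; pixel columns grow to the right and rows downward; lengths in m; the calibration is good to about 2 mm. A picture is of the moment at which its call begins. There is no depth.
- bot.job_done(): hands the job in; it is judged then, once.
Trained networks look in a picture, given as the dict that the camera call returned (one of the last four; its "shot" number tells which), for a name from the list of things; names that differ only in an ending like _2 or _b are one class to them, and where a whole thing is asked for, a point or a joint stands for the part that bears it (a point fixed in the world has none). Each returns a list of dicts, best first, with "score" (0 to 1); they miss things now and then, are a little off and sometimes report something else, mostly with a low value. They report only what shows in the picture. A call takes as long as a camera call.
- bot.find_in(thing, picture): "point" ([column, row] in pixels, amid what is visible of it).
- bot.landmark_of(thing, picture): "point" ([column, row] in pixels: a listed point, or the origin of a listed thing).
The state is a dict: "time": time; "q": joint angles; "qd": joint speeds; "joint_efforts": joint torques, N m; "ee_pos": TCP position; "tcp_rot": TCP orientation; "wrist_force": force on the tool from outside, world axes, zero at the start; "torque": the same for the moment, N m; "opening": finger opening in m; "grasp_force": force on a finger pad.
Only numpy, scipy, OpenCV 4.12 (cv2) and the standard library are available. Lean on these libraries where they do the work, as an engineer would, in place of code of your own. Each camera call takes 0.05 s, during which the arm holds its last target. There are 200 camera calls.

## Working session

There is one attempt and no reset: what is moved stays moved. The work goes in short steps, Python scripts to look and compute and a shell command to move; the robot and the scene stay as the last step left them, time stands still between calls to the robot, and variables do not carry over. Pictures are saved under pics/ and viewed, at most 10 in all, crops included, and the job is handed in when it is done.

```bash
mkdir -p pics
cat > h.py <<'E'
import numpy as np, cv2
from workcell import bot
def f(c): return c["img"].shape[0]/2/np.tan(np.radians(c["fovy"])/2)
def ray(c,p):
    d=np.array([(p[0]-c["cx"])/f(c),(p[1]-c["cy"])/f(c),1.]); R=np.array(c["R"]); return -R.T@np.array(c["t"]), R.T@d
def atz(c,p,z):
    o,d=ray(c,p); return o+d*(z-o[2])/d[2]
def tri(c1,p1,c2,p2):
    A=np.zeros((3,3));b=np.zeros(3)
    for c,p in((c1,p1),(c2,p2)):
        o,d=ray(c,p);d/=np.linalg.norm(d);M=np.eye(3)-np.outer(d,d);A+=M;b+=M@o
    return np.linalg.solve(A,b)
def proj(c,X):
    v=np.array(c["R"])@np.array(X)+np.array(c["t"]); return np.array([c["cx"],c["cy"]])+f(c)*v[:2]/v[2]
E
python3 - <<'E'
from h import *
np.set_printoptions(precision=4,suppress=True)
s=bot.camera("side");t=bot.camera("top")
print(bot.nose_length,bot.get_obs())
for c,n in((s,"side"),(t,"top")):
    print(n,c["fovy"],c["cx"],c["cy"],-np.array(c["R"]).T@c["t"])
    cv2.imwrite(f"pics/{n}0.png",cv2.resize(c["img"][:,:,::-1],(796,597)))
for n in "strip_center rack magazine channel_front follower_rest strip_seat cover_bar dial_grip dropper_bottle thermometer duct_tape marker strip".split():
    a=bot.landmark_of(n,s);b=bot.landmark_of(n,t)
    print(n,[(x["point"],round(x["score"],2)) for x in a[:2]],[(x["point"],round(x["score"],2)) for x in b[:2]], tri(s,a[0]["point"],t,b[0]["point"]) if a and b else None)
E
```

```text
0.008 {'time': 0.1, 'q': array([-74.6567,   5.0064,  10.0407,  95.0991,  -0.0005,  89.9996]), 'qd': array([-0.1626, -0.2004,  0.1622,  0.0352,  0.0345, -0.0908]), 'joint_efforts': array([  0.    , -52.1565,  46.565 ,   0.0161,   0.0001,   0.    ]), 'ee_pos': array([ 0.1455, -0.5302,  0.2387]), 'tcp_rot': array([-179.9352,    0.0005,   15.3437]), 'wrist_force': array([-0.0159, -0.8294,  0.0509]), 'torque': array([-0.0133,  0.0465,  0.0097]), 'grasp_force': 0.0, 'opening': 0.08565601105953932}
side 50.071291985019876 252.4826392097479 188.3369966776912 [0.2728 0.7079 0.8077]
top 51.2593041640683 255.79022634826978 193.93768133092522 [ 0.5233 -0.0024  1.2921]
strip_center [([307.0, 144.6], 0.65)] [([352.4, 213.0], 0.73)] [ 0.5581 -0.3093  0.0347]
rack [([310.5, 151.0], 0.55)] [([346.8, 211.4], 0.78)] [ 0.5526 -0.2985  0.0197]
magazine [([227.0, 241.5], 0.81), ([310.2, 145.1], 0.75)] [([214.6, 188.6], 0.85), ([245.5, 206.3], 0.54)] [0.6192 0.126  0.0001]
channel_front [([227.9, 237.8], 0.93)] [([215.8, 192.0], 0.96)] [0.6122 0.1225 0.0135]
follower_rest [([252.3, 241.6], 0.77)] [([215.9,
[... 185 characters left out ...]
243.6, 204.2], 0.81), ([217.0, 193.2], 0.62)] [0.5719 0.0307 0.0617]
dial_grip [([241.8, 261.5], 0.58)] [([351.9, 212.2], 0.57), ([190.3, 210.7], 0.41)] [ 0.6883 -0.4011 -0.6988]
dropper_bottle [([165.5, 241.9], 0.91)] [([197.8, 146.1], 0.55), ([356.7, 163.0], 0.45)] [ 0.7619  0.1877 -0.0117]
thermometer [([180.4, 269.4], 0.48)] [([173.6, 170.8], 0.58), ([218.3, 209.7], 0.18)] [0.6723 0.2577 0.0121]
duct_tape [([262.9, 137.4], 0.69)] [([356.1, 162.8], 0.55)] [ 0.7212 -0.3303 -0.0039]
marker [([257.1, 338.1], 0.56)] [([155.4, 243.4], 0.55)] [ 0.4406  0.3164 -0.019 ]
strip [([304.5, 152.8], 0.77), ([240.5, 263.3], 0.37)] [([353.4, 209.9], 0.7), ([355.9, 162.1], 0.37)] [ 0.5684 -0.3242 -0.0116]
```

View pics/side0.png

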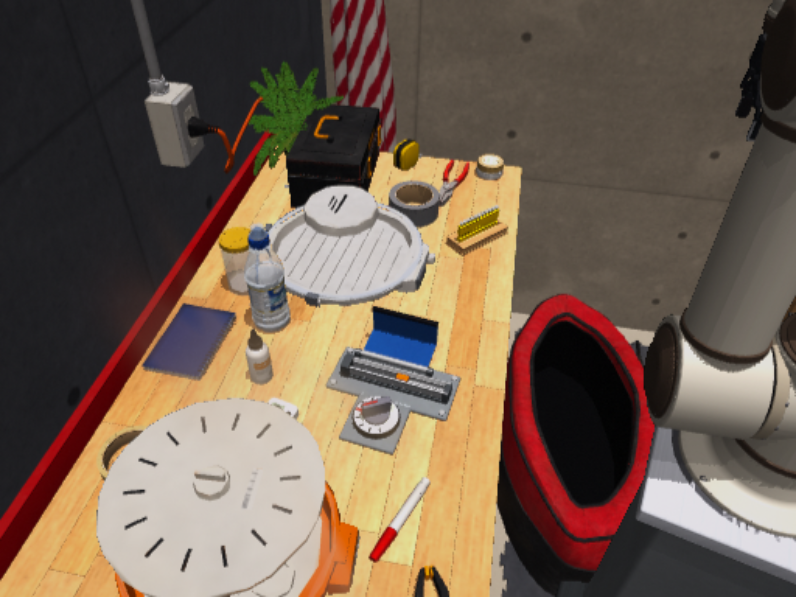

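View pics/top0.png

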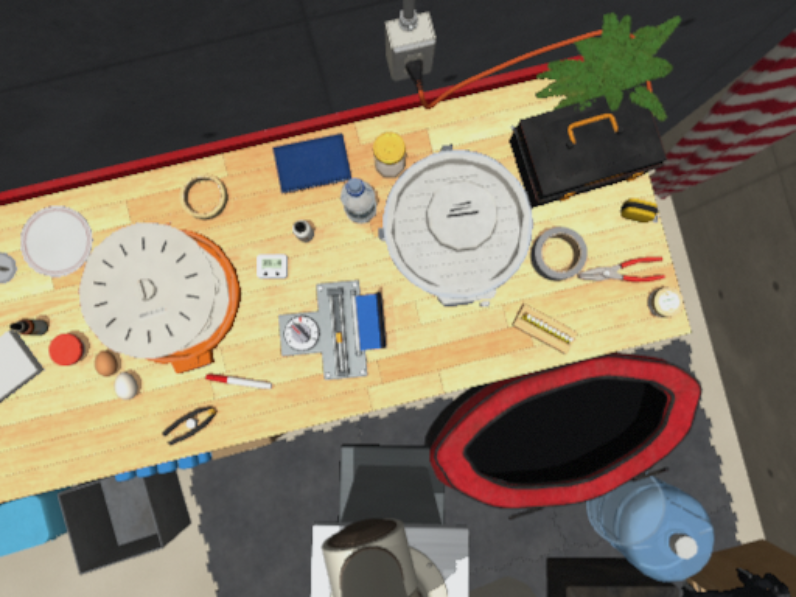

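The side view shows the magazine around (395,375) px of the enlarged image, the dial at (375,415) and the rack with the strip at (478,230). The top view shows the magazine at (345,330), dial at (300,333), rack and strip at (545,328), and tape at (560,253). I'll enlarge these regions.

Run:
```python
from h import *
import pickle
s=bot.camera("side");t=bot.camera("top")
pickle.dump((s,t),open("st.pkl","wb"))
def cr(c,x,y,w,h): return cv2.resize(c["img"][y:y+h,x:x+w,::-1],(400,300),interpolation=cv2.INTER_CUBIC)
im=np.vstack([np.hstack([cr(s,205,195,100,75),cr(s,280,125,60,45)]),np.hstack([cr(t,175,175,100,75),cr(t,320,187,60,45)])])
cv2.imwrite("pics/c1.png",im)
```

```text
(no output)
```

View pics/c1.png

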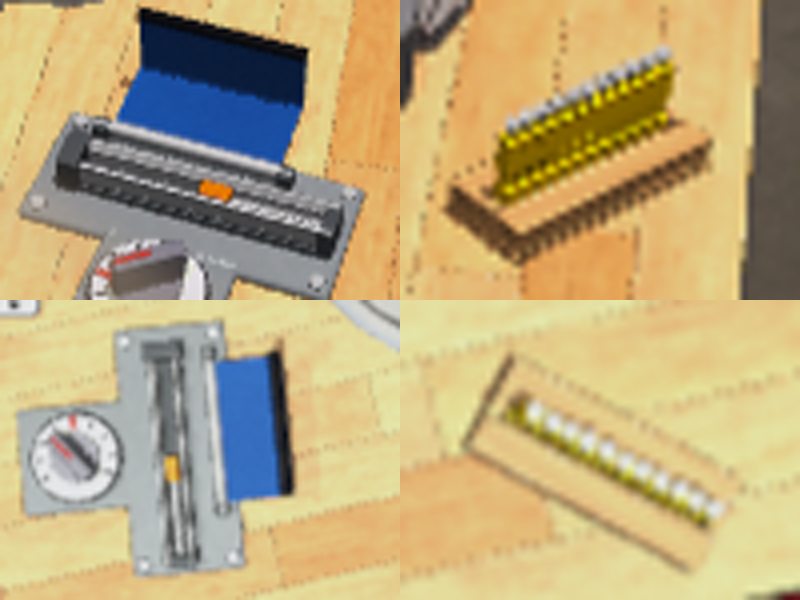

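The crop shows the magazine base-plate corners, the orange follower, the dial pointer, the rack corners and the strip, all clearly. I'll fit poses to the corner pixels and draw overlays to check them.

```bash
cat > fit.py <<'E'
from h import *
import pickle
from scipy.optimize import least_squares
np.set_printoptions(precision=4,suppress=True)
s,t=pickle.load(open("st.pkl","rb"))
def P(x,y,sc,ox,oy): return np.array([(x+.5)/sc-.5+ox,(y+.5)/sc-.5+oy])
S1=lambda x,y:P(x,y,4,205,195); T1=lambda x,y:P(x,y,4,175,175)
S2=lambda x,y:P(x,y,60/9,280,125); T2=lambda x,y:P(x,y,60/9,320,187)
def W(p,X):
    a=p[2];X=np.array(X)/1000;return np.array([p[0]+np.cos(a)*X[0]-np.sin(a)*X[1],p[1]+np.sin(a)*X[0]+np.cos(a)*X[1],X[2]])
def fitp(obs,p0):
    r=lambda p:np.concatenate([proj(c,W(p,X))-u for c,X,u in obs])
    o=least_squares(r,p0,loss='soft_l1'); print(o.x[:2],np.degrees(o.x[2]));print(r(o.x).reshape(-1,2)); return o.x
m=fitp([(s,(30,40,8),S1(20,213)),(s,(30,-50,8),S1(75,115)),(s,(-170,40,8),S1(333,290)),(s,(-170,-50,8),S1(361,190)),
 (t,(30,40,8),T1(115,30)),(t,(30,-50,8),T1(222,22)),(t,(-170,40,8),T1(136,274)),(t,(-170,-50,8),T1(243,267))],[.62,.12,0])
r=fitp([(t,(-62,25,20),T2(112,53)),(t,(-62,-25,20),T2(65,147)),(t,(62,-25,20),T2(292,270)),(t,(62,25,20),T2(335,187)),
 (s,(-62,25,20),S2(47,188)) ,(s,(-62,-25,20),S2(118,243)),(s,(62,-25,20),S2(312,140))][:4],[.56,-.3,-2.2])
pickle.dump((m,r),open("mr.pkl","wb"))
print("rack side corners",[ (proj(s,W(r,X))-[280,125])*60/9 for X in((-62,25,20),(-62,-25,20),(62,-25,20),(62,25,20))])
# overlay
def draw(im,c,p,pts,f,off,col):
    q=np.array([(proj(c,W(p,X))-off+.5)*f for X in pts]).astype(int); cv2.polylines(im,[q],True,col,1)
def box(x0,x1,y0,y1,z):return [(x0,y0,z),(x1,y0,z),(x1,y1,z),(x0,y1,z)]
outs=[]
for c,a,b in((s,(205,195,100,75),(280,125,60,45)),(t,(175,175,100,75),(320,187,60,45))):
    row=[]
    for k,(x,y,w,h) in enumerate((a,b)):
        im=cv2.resize(c["img"][y:y+h,x:x+w,::-1],(400,300),interpolation=cv2.INTER_CUBIC);F=400/w
        if k==0:
            for B in(box(-170,30,-50,40,8),box(0,14,-15,15,34),box(-96,-76,-6,6,30),box(-154,0,-6,6,32)):draw(im,c,m,B,F,(x,y),(0,0,255))
        else:
            for B,col in((box(-62,62,-25,25,20),(0,0,255)),(box(-52,52,-4.5,4.5,62),(255,0,0)),(box(-52,52,-4.5,4.5,20),(0,255,0))):draw(im,c,r,B,F,(x,y),col)
        row.append(im)
    outs.append(np.hstack(row))
cv2.imwrite("pics/c2.png",np.vstack(outs))
E
python3 fit.py
```

```text
[0.617  0.1233] 7.239419842745098
[[-0.801  -0.412 ]
 [-1.1531 -1.302 ]
 [-0.9047  2.0373]
 [ 1.3255 -0.7707]
 [-0.83    0.6185]
 [ 0.2396 -0.223 ]
 [-0.1986  1.7847]
 [ 1.1555  0.6163]]
[ 0.5611 -0.3054] -118.20647294245146
[[ 0.0646  0.2346]
 [-0.4502 -0.2216]
 [-0.2773  0.6259]
 [ 0.7782 -0.6531]]
rack side corners [array([ 39.968 , 178.4403]), array([109.4006, 233.2108]), array([306.7326, 139.4677]), array([235.7937,  88.9806])]
```

View pics/c2.png

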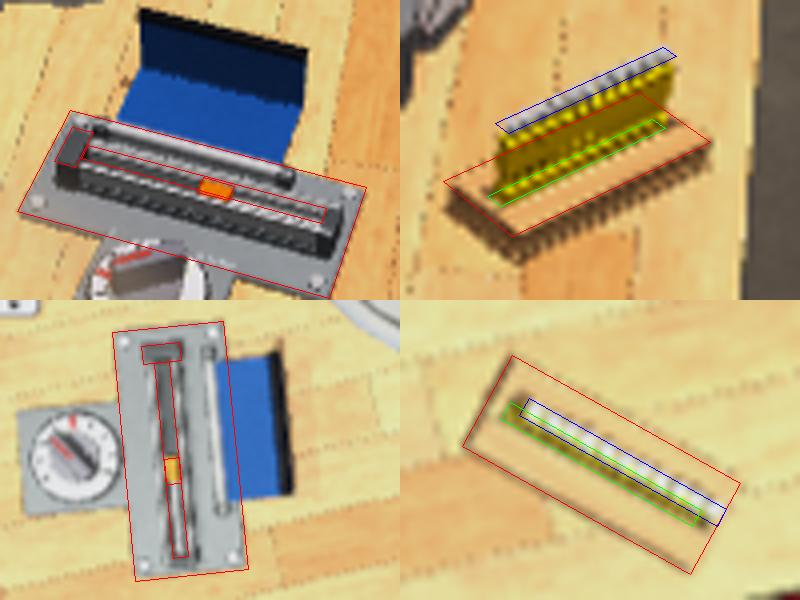

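```bash
sed -i 's/\]\[:4\],\[.56/],[.56/' fit.py; python3 fit.py | tail -9
python3 - <<'E'
import pickle,numpy as np
from h import *
m,r=pickle.load(open("mr.pkl","rb")); o=bot.get_obs()
y=r[2]+np.pi; g=r[:2]-.010*np.array([np.cos(y),np.sin(y)])
print(r,g,np.degrees(y), (g-o["ee_pos"][:2])*100, np.degrees(y)-o["tcp_rot"][2])
E
```

```text
[ 0.5601 -0.3051] -117.42860215781334
[[-0.2372  0.7204]
 [-0.5658  0.3706]
 [-0.1397  0.7565]
 [ 0.7274 -0.6272]
 [-0.2781 -0.7039]
 [-0.3276 -0.805 ]
 [-0.201   0.3052]]
rack side corners [array([ 42.3124, 180.4742]), array([112.9824, 234.7997]), array([307.8269, 139.2015]), array([235.851 ,  89.2008])]
[ 0.56012284 -0.3051394  -2.04951574] [ 0.55551641 -0.31401526] 62.57139784218666 [41.00132719 21.63999012] 47.229952591142705
```

```bash
python3 -m inch '[[5,3,0,8],[10,6,0,16],[16,9,-2,24],[22,12,-5,32],[28,15,-7,40],[34,18,-9,47],[39,21,-11,47],[41,21.6,-12,47]]' 8.5 40
python3 - <<'E'
from h import *
c=bot.camera("side");t=bot.camera("top");o=bot.get_obs();print(o["ee_pos"],o["tcp_rot"])
a=cv2.resize(c["img"][95:185,260:360,::-1],(400,360),interpolation=2);b=cv2.resize(t["img"][165:255,310:410,::-1],(400,360),interpolation=2)
cv2.imwrite("pics/c3.png",np.hstack([a,b]))
E
```

```text
time: 2.5
ee_pos: [0.5574, -0.3129, 0.1188]
tcp_rot: [180.0, -0.0, 62.4]
wrist_force: [0.4, -0.4, 0.2]
opening: 0.0846
grasp_force: 0.0
[ 0.55817526 -0.31118504  0.11557989] [-1.79784015e+02 -5.28369871e-02  6.25877466e+01]
```

View pics/c3.png

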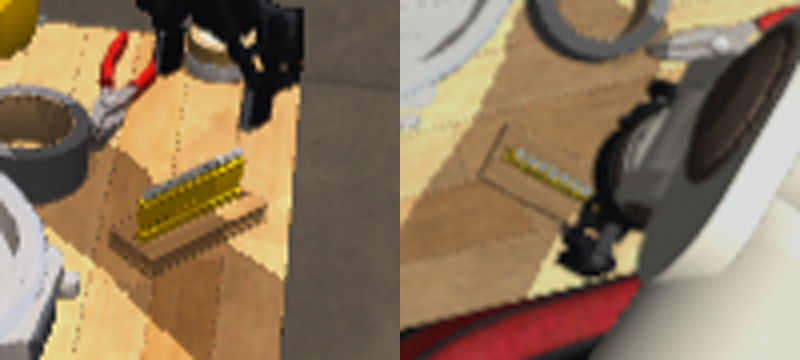

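The strip stands between the open fingers as planned: fingers at (170,40) and (255,100) in the left crop, strip at (190,190). Next I descend and grip.

```bash
python3 -m inch '[[0,0,-2,0],[0,0,-4,0],[0,0,-6,0],[0,0,-7,0],[0,0,-7.6,0],[0,0,-8.1,0],[0,0,-8.1,0],[0,0,-8.1,0]]' 8.5 40 && python3 -m inch '[[0,0,0,0],[0,0,0,0],[0,0,0,0],[0,0,0,0],[0,0,0,0],[0,0,0,0],[0,0,0,0],[0,0,0,0]]' 0 40
```

```text
time: 3.6
ee_pos: [0.5558, -0.3145, 0.0388]
tcp_rot: [180.0, 0.0, 62.3]
wrist_force: [0.6, 0.1, -0.3]
opening: 0.085
grasp_force: 0.0
time: 4.6
ee_pos: [0.5556, -0.3144, 0.0384]
tcp_rot: [180.0, -0.0, 62.3]
wrist_force: [-1.0, 0.3, 1.7]
opening: 0.0087
grasp_force: 39.4
```

```bash
python3 -m inch '[[0,0,1,0],[0,0,5,0],[0,0,10,0],[0,1,15,0],[0,5,17,-5],[0,10,17,-10],[0,15,17,-15],[0,20,17,-20]]' - 40 && python3 -m inch '[[0,5,0,-8],[0.5,10,0,-16],[1.5,15,0,-24],[2.3,20,0,-32],[3,23.4,-2,-35],[3,23.4,-4,-35],[3,23.4,-6,-35],[3,23.4,-7,-35]]' - 40
python3 - <<'E'
from h import *
import pickle
c=bot.camera("side");t=bot.camera("top");o=bot.get_obs();print(o["ee_pos"],o["tcp_rot"],o["opening"])
pickle.dump((c,t,o),open("hold.pkl","wb"))
a=cv2.resize(c["img"][175:275,190:300,::-1],(396,360),interpolation=2);b=cv2.resize(t["img"][165:265,170:280,::-1],(396,360),interpolation=2)
cv2.imwrite("pics/c4.png",np.hstack([a,b]))
E
```

```text
time: 5.6
ee_pos: [0.5553, -0.1129, 0.2089]
tcp_rot: [180.0, -0.0, 42.2]
wrist_force: [0.8, 0.2, -1.4]
opening: 0.0083
grasp_force: 39.3
time: 6.6
ee_pos: [0.5882, 0.099, 0.1366]
tcp_rot: [-179.1, 0.1, 9.3]
wrist_force: [1.3, -0.0, -0.6]
opening: 0.0085
grasp_force: 39.4
[0.58822714 0.09910897 0.13698893] [-1.79135851e+02  1.37453864e-01  9.26811301e+00] 0.008023964705165858
```

View pics/c4.png

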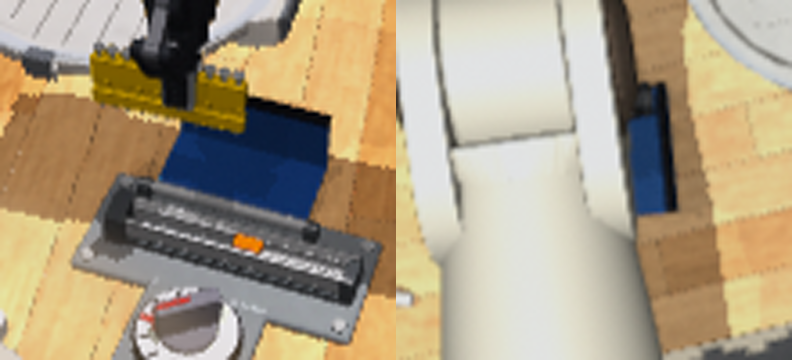

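The strip is held above the magazine, spanning about (92,45)–(245,130) in the left crop. The arm hides the magazine from the top camera. I'll let it settle, then use the held strip, whose pose is known, to calibrate the side view.

```bash
python3 -m inch '[[0,0,0,0],[0,0,0,0],[0,0,0,0],[0,0,0,0],[0,0,0,0],[0,0,0,0],[0,0,0,0],[0,0,0,0]]' - 40
cat > chk.py <<'E'
from fit import *
from scipy.optimize import minimize
def mask(c,x,y,w,h,lo,hi):
    H=cv2.cvtColor(c["img"][y:y+h,x:x+w],cv2.COLOR_RGB2HSV); return cv2.inRange(H,lo,hi)
E
python3 - <<'E'
from chk import *
c=bot.camera("side");o=bot.get_obs();p=o["ee_pos"];print(p,o["tcp_rot"])
pickle.dump((c,o),open("hold.pkl","wb"))
x0,y0=190,165
a=cv2.resize(c["img"][y0:y0+100,x0:x0+132,::-1],(792,600),interpolation=2)
q=[p[0],p[1],np.radians(o["tcp_rot"][2])]; zb=p[2]*1000-32
for B in ([(-42,0,zb),(62,0,zb),(62,0,zb+56),(-42,0,zb+56)],):
    draw(a,c,q,B,6,(x0,y0),(0,0,255))
for B in(box(-170,30,-50,40,8),box(0,14,-15,15,34),box(-154,0,-6,6,32)):draw(a,c,m,B,6,(x0,y0),(0,255,0))
cv2.imwrite("pics/c5.png",a)
E
```

```text
time: 7.7
ee_pos: [0.5888, 0.0998, 0.1383]
tcp_rot: [-179.1, 0.0, 9.3]
wrist_force: [-0.2, 0.4, -1.4]
opening: 0.0087
grasp_force: 39.4
[0.617  0.1233] 7.239419842745098
[[-0.801  -0.412 ]
 [-1.1531 -1.302 ]
 [-0.9047  2.0373]
 [ 1.3255 -0.7707]
 [-0.83    0.6185]
 [ 0.2396 -0.223 ]
 [-0.1986  1.7847]
 [ 1.1555  0.6163]]
[ 0.5601 -0.3051] -117.42860215781334
[[-0.2372  0.7204]
 [-0.5658  0.3706]
 [-0.1397  0.7565]
 [ 0.7274 -0.6272]
 [-0.2781 -0.7039]
 [-0.3276 -0.805 ]
 [-0.201   0.3052]]
rack side corners [array([ 42.3124, 180.4742]), array([112.9824, 234.7997]), array([307.8269, 139.2015]), array([235.851 ,  89.2008])]
[0.5887 0.0997 0.1383] [-179.1407    0.0137    9.2741]
```

View pics/c5.png

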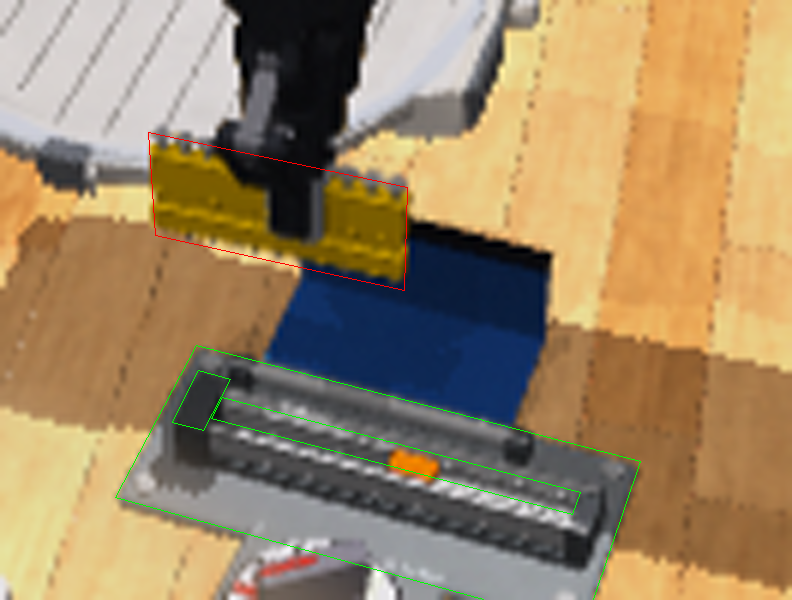

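```bash
cat > ref.py <<'E'
from fit import *
from scipy.optimize import minimize
def cov(c,p,polys,x0,y0,w,h,K=8):
    im=np.zeros((h*K,w*K),np.uint8)
    for B in polys:
        q=np.array([(proj(c,W(p,X))-[x0,y0]+.5)*K for X in B]).astype(np.int32); cv2.fillPoly(im,[q],255)
    return cv2.resize(im,(w,h),interpolation=cv2.INTER_AREA)/255.
def sat(c,x0,y0,w,h):
    I=c["img"][y0:y0+h,x0:x0+w].astype(float); return I
for name,c,(x0,y0,w,h) in(("top",t,(172,175,75,75)),("side",s,(200,215,105,90))):
    I=sat(c,x0,y0,w,h); g=np.clip(1-((I.max(2)-I.min(2))/(I.max(2)+1)-.1)/.3,0,1)  # grey-ness
    ys,xs=np.mgrid[0:h,0:w]
    def cost(v):
        P=v[:3]; C=cov(c,P,[box(-170,30,-50,40,8),box(v[3]*1000,v[4]*1000,40,123,8)],x0,y0,w,h)
        # ignore inside and cover area: compare only near the plate's outline
        inner=cov(c,m,[box(-160,20,-40,45,8),box(-98,-42,30,113,8)],x0,y0,w,h)>.5
        cv=cov(c,m,[[(-130,-20,0),(10,-20,0),(10,-150,0),(-130,-150,0)],[(-130,-20,70),(10,-20,70),(10,-150,90),(-130,-150,90)],[(-130,-25,25),(10,-25,25),(10,-60,90),(-130,-60,90)]],x0,y0,w,h)>0
        outer=cov(c,m,[box(-178,38,-58,48,8),box(-118,-22,40,131,8)],x0,y0,w,h)>.5
        k=~inner&~cv&outer
        if name=="side": k&=ys<60+0*ys if False else True
        return ((C-g)[k]**2).sum()
    best=minimize(cost,[m[0],m[1],m[2],-.108,-.032],method="Nelder-Mead",options=dict(initial_simplex=[[m[0]+a,m[1]+b,m[2]+d,-.108+e,-.032+f_] for a,b,d,e,f_ in[(0,0,0,0,0),(.004,0,0,0,0),(0,.004,0,0,0),(0,0,.03,0,0),(0,0,0,.004,0),(0,0,0,0,.004)]],maxiter=600))
    print(name,best.x[:2],np.degrees(best.x[2]),best.x[3:],best.fun)
    H=cv2.cvtColor(c["img"][y0:y0+h,x0:x0+w],cv2.COLOR_RGB2HSV).astype(float)
    # orange follower, in its neighbourhood along the channel
    near=cov(c,m,[box(-115,-60,-15,15,30)],x0,y0,w,h)>.5
    wt=near*np.clip((H[...,1]-120)/80,0,1)*((H[...,0]<22))*np.clip(H[...,2]/150,0,1)
    u=np.array([(xs*wt).sum(),(ys*wt).sum()])/wt.sum()+[x0,y0]
    a=atz(c,u,.028)
    print("follower",u,wt.sum(),a, "pred",W(m,(-86,0,28)))
E
python3 ref.py | grep -A9 "top\|rack"
```

```text
rack side corners [array([ 42.3124, 180.4742]), array([112.9824, 234.7997]), array([307.8269, 139.2015]), array([235.851 ,  89.2008])]
top [0.6191 0.1235] 6.971586027508625 [-0.1127 -0.0269] 15.381788477904507
follower [217.8328 216.6994] 11.0625 [0.5336 0.1125 0.028 ] pred [0.5317 0.1125 0.028 ]
side [0.6168 0.1247] 6.6428000148575475 [-0.1129 -0.0281] 27.847203337014065
follower [258.3783 242.0724] 26.8005 [0.5325 0.112  0.028 ] pred [0.5317 0.1125 0.028 ]
```

```bash
python3 -m inch '[[-0.26,1.97,0,-2.4],[-0.26,1.97,0,-2.4],[-0.26,1.97,0,-2.4],[-0.26,1.97,-2,-2.4],[-0.26,1.97,-4,-2.4],[-0.26,1.97,-6,-2.4],[-0.26,1.97,-6.3,-2.4],[-0.26,1.97,-6.3,-2.4]]' - 40;  python3 - <<'E'
from fit import *
m=np.array([.618,.1233,np.radians(6.9)])
c=bot.camera("side");o=bot.get_obs();p=o["ee_pos"];print(p,o["tcp_rot"])
x0,y0=190,175
a=cv2.resize(c["img"][y0:y0+100,x0:x0+132,::-1],(792,600),interpolation=2)
q=[p[0],p[1],np.radians(o["tcp_rot"][2])]; zb=p[2]*1000-32
draw(a,c,q,[(-42,0,zb),(62,0,zb),(62,0,zb+56),(-42,0,zb+56)],6,(x0,y0),(0,0,255))
for B in(box(-170,30,-50,40,8),box(0,14,-15,15,34)):draw(a,c,m,B,6,(x0,y0),(0,255,0))
cv2.imwrite("pics/c6.png",a)
E
```

```text
time: 8.75
ee_pos: [0.5894, 0.0993, 0.0758]
tcp_rot: [-178.3, 0.0, 8.8]
wrist_force: [-0.1, 0.4, -0.6]
opening: 0.0085
grasp_force: 39.3
[0.617  0.1233] 7.239419842745098
[[-0.801  -0.412 ]
 [-1.1531 -1.302 ]
 [-0.9047  2.0373]
 [ 1.3255 -0.7707]
 [-0.83    0.6185]
 [ 0.2396 -0.223 ]
 [-0.1986  1.7847]
 [ 1.1555  0.6163]]
[ 0.5601 -0.3051] -117.42860215781334
[[-0.2372  0.7204]
 [-0.5658  0.3706]
 [-0.1397  0.7565]
 [ 0.7274 -0.6272]
 [-0.2781 -0.7039]
 [-0.3276 -0.805 ]
 [-0.201   0.3052]]
rack side corners [array([ 42.3124, 180.4742]), array([112.9824, 234.7997]), array([307.8269, 139.2015]), array([235.851 ,  89.2008])]
[0.5897 0.0994 0.0762] [-178.2709   -0.0373    8.8244]
```

View pics/c6.png

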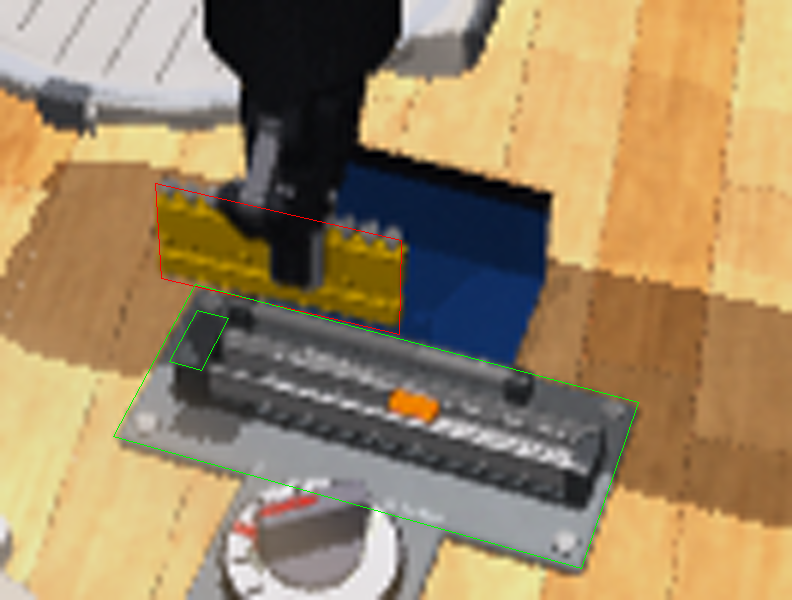

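The blue and yellow overlays agree with the picture, but the wrist roll joint is at its 180° limit, so the arm cannot reach this yaw. The strip has to come in turned half round, which puts my grip on the wrong side of centre. I'll set it back in the rack, re-grip 22 mm further along and turn the other way.

```bash
python3 -m inch '[[0,0,5,0],[0,0,10,5],[0,-5,13,12],[0,-10,13,20],[-1,-15,13,28],[-2,-21,13,36],[-3,-27,13,44],[-3.4,-33,13,53.5]]' - 40 && python3 -m inch '[[0,-4,0,0],[0,-8.4,0,0],[0,-8.4,0,0],[0,-8.4,0,0],[0,-8.4,0,0],[0,-8.4,0,0],[0,-8.4,0,0],[0,-8.4,0,0]]' - 40; python3 -c "
from workcell import bot;print(bot.get_obs())"
```

```text
time: 9.8
ee_pos: [0.5549, -0.2327, 0.2069]
tcp_rot: [-178.4, 0.0, 62.6]
wrist_force: [1.0, 0.5, -1.1]
opening: 0.0085
grasp_force: 39.4
time: 10.8
ee_pos: [0.5553, -0.3144, 0.2054]
tcp_rot: [-178.3, 0.0, 62.3]
wrist_force: [-0.1, 0.3, -1.4]
opening: 0.0083
grasp_force: 39.5
{'time': 10.8, 'q': array([-2.94823319e+01,  1.87919475e+01,  2.24115687e+01,  9.53428559e+01,
       -8.21965405e-02,  8.81752471e+01]), 'qd': array([-0.16839032,  0.15018771, -0.00482972, -0.00690575,  0.2174179 ,
       -0.00749554]), 'joint_efforts': array([ 1.02752906e-01, -6.77583504e+01,  4.70163846e+01,  3.55723584e-01,
        1.06723726e-02,  5.48944045e-04]), 'ee_pos': array([ 0.55531424, -0.31441216,  0.20537822]), 'tcp_rot': array([-1.78275022e+02,  2.72537437e-02,  6.23440674e+01]), 'wrist_force': array([-0.12354668,  0.28552997, -1.40394313]), 'torque': array([-0.05673964, -0.02345901, -0.00599148]), 'grasp_force': 39.520708322525024, 'opening': 0.008344072945803326}
```

```bash
python3 -m inch '[[0.1,-0.05,-5,0],[0.1,-0.05,-10,0],[0.1,-0.05,-13,0],[0.1,-0.05,-14.5,0],[0.1,-0.05,-15.3,0],[0.1,-0.05,-16,0],[0.1,-0.05,-16.6,0],[0.1,-0.05,-16.6,0]]' - 40;python3 -m inch '[[0,0,0,0],[0,0,0,0],[0,0,0,0],[0,0,0,0],[0,0,0,0],[0,0,0,0],[0,0,0,0],[0,0,0,0]]' 3 40
```

```text
time: 11.8
ee_pos: [0.5563, -0.3152, 0.0393]
tcp_rot: [-178.3, 0.0, 62.3]
wrist_force: [-0.8, 0.4, -1.5]
opening: 0.0087
grasp_force: 39.5
time: 12.8
ee_pos: [0.5563, -0.3152, 0.0393]
tcp_rot: [-178.3, 0.0, 62.3]
wrist_force: [-0.3, 1.2, -0.1]
opening: 0.0302
grasp_force: 0.0
```

```bash
python3 -m inch '[[0.5,0.95,0,0],[1.02,1.95,0,0],[1.02,1.95,-0.1,0],[1.02,1.95,-0.1,0],[1.02,1.95,-0.1,0],[1.02,1.95,-0.1,0],[1.02,1.95,-0.1,0],[1.02,1.95,-0.1,0]]' 3 40;python3 -m inch '[[0,0,0,0],[0,0,0,0],[0,0,0,0],[0,0,0,0],[0,0,0,0],[0,0,0,0],[0,0,0,0],[0,0,0,0]]' 0 40
```

```text
time: 13.8
ee_pos: [0.5664, -0.2958, 0.0383]
tcp_rot: [-178.3, 0.0, 62.3]
wrist_force: [0.1, 0.6, 0.6]
opening: 0.03
grasp_force: 0.0
time: 14.8
ee_pos: [0.5665, -0.2957, 0.0384]
tcp_rot: [-178.3, 0.0, 62.3]
wrist_force: [0.1, 0.9, 1.5]
opening: 0.0085
grasp_force: 40.1
```

```bash
python3 -m inch '[[0,0,1,0],[0,0,5,0],[0,0,10,10],[0,0,15,20],[0,5,17,30],[0,10,17,40],[0,15,17,50],[0,20,17,60]]' - 40 && python3 -m inch '[[0,4,0,10],[0,8,0,20],[0,12,0,30],[0,16,0,40],[0.5,19,0,50],[1,20,0,60],[1.5,21,0,64.5],[1.9,21.4,0,64.5]]' - 40; python3 -m inch '[[0,0,0,0],[0,0,0,0],[0,0,0,0],[0,0,0,0],[0,0,0,0],[0,0,0,0],[0,0,0,0],[0,0,0,0]]' - 40
```

```text
time: 15.8
ee_pos: [0.5661, -0.0941, 0.2087]
tcp_rot: [-178.3, 0.0, 122.6]
wrist_force: [0.7, 0.7, -2.0]
opening: 0.0086
grasp_force: 39.7
time: 16.8
ee_pos: [0.5854, 0.1188, 0.2085]
tcp_rot: [-178.3, 0.0, -173.2]
wrist_force: [1.0, 0.6, -1.3]
opening: 0.0084
grasp_force: 39.7
time: 17.8
ee_pos: [0.5855, 0.1183, 0.2083]
tcp_rot: [-178.3, 0.0, -173.2]
wrist_force: [-1.3, 0.2, -1.5]
opening: 0.0087
grasp_force: 39.7
```

```bash
python3 -m inch '[[0.27,0.2,-2,0],[0.27,0.2,-5,0],[0.27,0.2,-8,0],[0.27,0.2,-11,0],[0.27,0.2,-12.5,0],[0.27,0.2,-13.4,0],[0.27,0.2,-13.4,0],[0.27,0.2,-13.4,0]]' - 40;  cat > look.py <<'E'
import sys
from fit import *
m=np.array([.618,.1233,np.radians(6.9)])
c=bot.camera("side");o=bot.get_obs();p=o["ee_pos"];print("NOW",p,o["tcp_rot"],o["wrist_force"])
x0,y0=190,195
a=cv2.resize(c["img"][y0:y0+80,x0:x0+106,::-1],(795,600),interpolation=2)
th=np.radians(float(sys.argv[2]) if len(sys.argv)>2 else 0)
yw=np.radians(o["tcp_rot"][2]+180); zg=p[2]*1000+11
q=[p[0],p[1],yw]
def rt(x,z): return (x*np.cos(th)-z*np.sin(th),0,zg+x*np.sin(th)+z*np.cos(th))
draw(a,c,q,[rt(-40,-43),rt(64,-43),rt(64,13),rt(-40,13)],7.5,(x0,y0),(0,0,255))
for B in(box(0,14,-15,15,34),box(-154,0,-6,6,32)):draw(a,c,m,B,7.5,(x0,y0),(0,255,0))
cv2.imwrite(sys.argv[1],a)
E
python3 look.py pics/c7.png | grep NOW
```

```text
time: 18.8
ee_pos: [0.5887, 0.1204, 0.0754]
tcp_rot: [-178.3, 0.1, -173.2]
wrist_force: [-0.1, 0.1, -1.1]
opening: 0.0084
grasp_force: 39.7
NOW [0.5887 0.1204 0.0754] [-178.28      0.1187 -173.1762] [-0.5164 -0.0746 -1.2268]
```

View pics/c7.png

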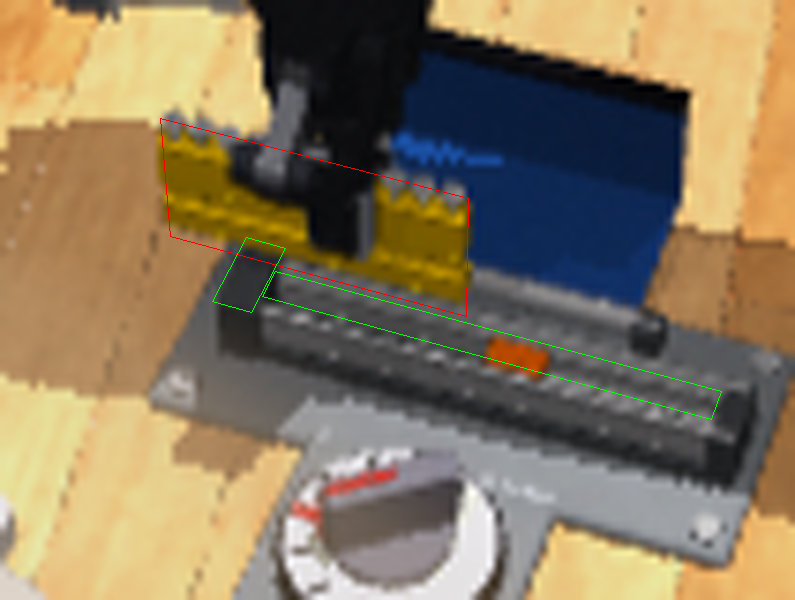

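The strip sits just above the stop block, its lower edge running from (170,235) to (467,310), in line with the channel and with its tail ahead of the follower at (518,355). Now I lower it, letting the stop block tilt it.

```bash
python3 -m inch '[[0,0,-0.2,0],[0,0,-0.4,0],[0,0,-0.6,0],[0,0,-0.8,0],[0,0,-1,0],[0,0,-1.1,0],[0,0,-1.1,0],[0,0,-1.1,0]]' - 30; python3 -m inch '[[0,0,-0.1,0],[0,0,-0.2,0],[0,0,-0.3,0],[0,0,-0.4,0],[0,0,-0.5,0],[0,0,-0.5,0],[0,0,-0.5,0],[0,0,-0.5,0]]' - 30; python3 look.py pics/c8.png 13| grep NOW
```

```text
time: 19.85
ee_pos: [0.588, 0.1203, 0.066]
tcp_rot: [-178.3, 0.1, -173.2]
wrist_force: [-9.9, -1.3, 18.5]
opening: 0.0085
grasp_force: 42.9
time: 20.85
ee_pos: [0.5879, 0.1204, 0.0639]
tcp_rot: [-178.3, 0.2, -173.2]
wrist_force: [-22.1, -2.2, 38.9]
opening: 0.0089
grasp_force: 47.1
NOW [0.5879 0.1204 0.0638] [-178.2913    0.2039 -173.17  ] [-21.4031  -2.309   38.9538]
```

View pics/c8.png

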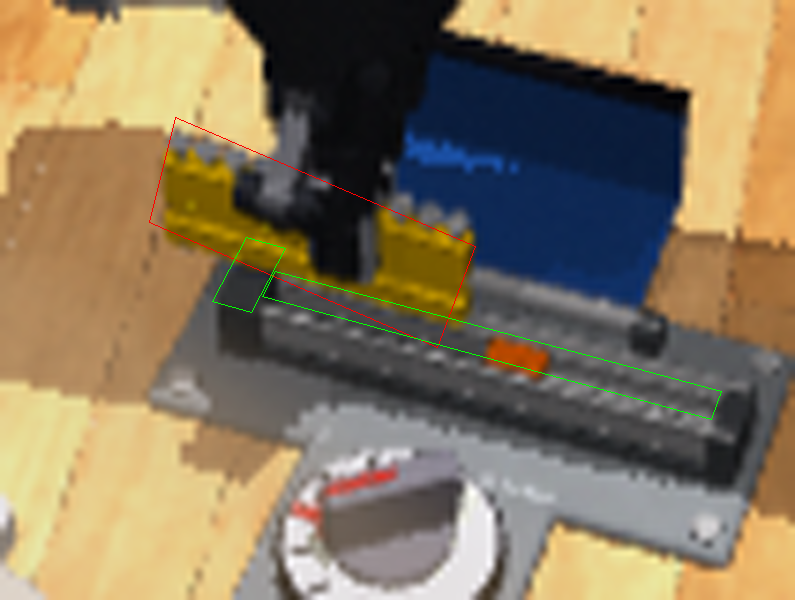

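The strip's lower edge rests on the stop block at about (250,265) but has hardly tilted in the grip. I'll ease the grip.

```bash
python3 -m inch '[[0,0,0.1,0],[0,0,0.1,0],[0,0,0.1,0],[0,0,0.1,0],[0,0,0.1,0],[0,0,0.1,0],[0,0,0.1,0],[0,0,0.1,0]]' - 20
cat > ang.py <<'E'
from h import *
import sys
np.set_printoptions(precision=4,suppress=True)
from scipy.optimize import minimize
# fit tilt and centre of the yellow strip (in plane of magazine xz at y=0) from the side picture
M=np.array([.618,.1233,np.radians(6.9)])
def W3(x,y,z): a=M[2]; return np.array([M[0]+np.cos(a)*x-np.sin(a)*y,M[1]+np.sin(a)*x+np.cos(a)*y,z])
def run():
    c=bot.camera("side");o=bot.get_obs();I=c["img"]
    H=cv2.cvtColor(I,cv2.COLOR_RGB2HSV); x0,y0,w,h=195,185,100,80
    k=cv2.inRange(H,(21,160,60),(35,255,255))[y0:y0+h,x0:x0+w]
    k=cv2.morphologyEx(k,cv2.MORPH_OPEN,np.ones((2,2),np.uint8))
    n,l,st,_=cv2.connectedComponentsWithStats(k)
    keep=np.isin(l,[i for i in range(1,n) if st[i,4]>=25]); 
    p=o["ee_pos"]; d=p[:2]-M[:2]; R=np.array([[np.cos(M[2]),np.sin(M[2])],[-np.sin(M[2]),np.cos(M[2])]]); t=R@d
    ys,xs=np.nonzero(keep); P=np.c_[xs+x0,ys+y0]
    # unproject to the plane y_mag=0
    n=np.array([-np.sin(M[2]),np.cos(M[2]),0]); Q=[]
    for q in P:
        O,D=ray(c,q); lam=((np.array([M[0],M[1],0])-O)@n-0.0)/(D@n); X=O+lam*D; Q.append([(X-np.array([M[0],M[1],0]))@np.array([np.cos(M[2]),np.sin(M[2]),0]),X[2]])
    Q=np.array(Q)*1000
    # lower hull edge: per column, min z
    low=[]
    b=np.round(Q[:,0]/3)
    for v in np.unique(b): 
        s=Q[b==v]; low.append(s[s[:,1].argmin()])
    low=np.array(low)
    print("t",round(o["time"],2),"TCP mag x,y,z mm",t*1000,p[2]*1000,"F",o["wrist_force"],"yellow x",Q[:,0].min(),Q[:,0].max(),"n",len(Q))
    print("lower edge:",[(int(a),int(b)) for a,b in low])
    return c
if __name__=="__main__": run()
E
python3 ang.py
```

```text
time: 21.9
ee_pos: [0.5879, 0.1204, 0.064]
tcp_rot: [-178.3, 0.2, -173.2]
wrist_force: [-18.3, -2.3, 32.5]
opening: 0.0084
grasp_force: 45.8
t 21.95 TCP mag x,y,z mm [-30.1637   0.7664] 63.97622587263371 F [-18.3996  -1.5801  31.764 ] yellow x -72.47733787636493 32.83312934927478 n 332
lower edge: [(-72, 42), (-69, 37), (-64, 35), (-62, 34), (-59, 33), (-57, 36), (-54, 35), (-51, 34), (-46, 36), (-44, 35), (-41, 34), (-38, 37), (-36, 36), (-33, 34), (-17, 36), (-15, 35), (-12, 38), (-9, 37), (-7, 36), (-1, 37), (0, 36), (3, 35), (6, 38), (8, 37), (11, 36), (14, 39), (16, 38), (19, 37), (24, 38), (27, 37), (30, 40), (32, 39)]
```

```bash
python3 -m inch '[[0,0,0.6,0],[0,0,1.4,0],[1,0.12,1.4,0],[2.2,0.26,1.4,0],[2.2,0.26,1.0,0],[2.2,0.26,0.6,0],[2.2,0.26,0.3,0],[1.9,0.23,0.2,0]]' - 20; python3 -m inch '[[-0.3,-0.04,-0.1,0],[-0.6,-0.07,-0.2,0],[-0.9,-0.11,-0.3,0],[-1.2,-0.14,-0.4,0],[-1.4,-0.17,-0.5,0],[-1.4,-0.17,-0.5,0],[-1.4,-0.17,-0.5,0],[-1.4,-0.17,-0.5,0]]' - 20; python3 ang.py
```

```text
time: 22.95
ee_pos: [0.6095, 0.1229, 0.0649]
tcp_rot: [-178.3, 0.5, -173.2]
wrist_force: [7.5, -1.5, 17.3]
opening: 0.0082
grasp_force: 43.7
time: 23.95
ee_pos: [0.5953, 0.1214, 0.0594]
tcp_rot: [-178.3, 0.4, -173.2]
wrist_force: [1.1, -0.4, 15.3]
opening: 0.0084
grasp_force: 46.1
t 24.0 TCP mag x,y,z mm [-22.7702   0.8138] 59.46068219267368 F [ 1.2005  1.1682 14.8864] yellow x -62.043808961164714 45.70376955655707 n 314
lower edge: [(-62, 60), (-59, 48), (-57, 40), (-54, 28), (-51, 27), (-46, 24), (-43, 27), (-41, 26), (-38, 29), (-36, 28), (-33, 31), (-30, 30), (-28, 29), (-22, 30), (-9, 37), (-7, 36), (-4, 35), (0, 36), (3, 39), (6, 38), (8, 41), (11, 40), (14, 39), (19, 40), (21, 43), (24, 42), (27, 45), (29, 44), (32, 47), (35, 46), (40, 47), (43, 46), (45, 49)]
```

Tilted about 13.5°, with the tail down in the channel ahead of the follower. Now I pull it back against the spring.

```bash
python3 -m inch '[[-1,-0.12,0,0],[-2,-0.24,0,0],[-3,-0.36,0,0],[-4,-0.48,0,0],[-5,-0.6,0,0],[-5.5,-0.66,0,0],[-5.5,-0.66,0,0],[-5.5,-0.66,0,0]]' - 30;  python3 ang.py
```

```text
time: 25.0
ee_pos: [0.538, 0.1145, 0.0563]
tcp_rot: [-178.3, 0.0, -173.2]
wrist_force: [3.9, 4.0, -1.6]
opening: 0.0083
grasp_force: 43.4
t 25.05 TCP mag x,y,z mm [-80.4655   0.8708] 56.24663902787386 F [3.4739 3.8182 0.1901] yellow x -120.00186938855789 -12.708162146606822 n 333
lower edge: [(-120, 57), (-115, 41), (-113, 32), (-111, 24), (-108, 23), (-103, 24), (-101, 23), (-98, 26), (-95, 25), (-93, 28), (-90, 27), (-88, 26), (-64, 32), (-62, 34), (-59, 33), (-57, 32), (-54, 35), (-51, 34), (-46, 36), (-44, 39), (-41, 38), (-38, 37), (-36, 39), (-33, 38), (-31, 41), (-28, 40), (-23, 42), (-20, 41), (-17, 43), (-15, 46), (-12, 45)]
```

```bash
python3 -m inch '[[0.1,0.06,-0.2,0],[0.2,0.07,-0.4,0],[0.4,0.1,-0.6,0],[0.6,0.12,-0.8,0],[0.8,0.14,-1,0],[0.9,0.15,-1.2,0],[0.9,0.15,-1.2,0],[0.9,0.15,-1.2,0]]' - 20;  python3 ang.py
```

```text
time: 26.05
ee_pos: [0.5483, 0.1158, 0.0459]
tcp_rot: [-178.3, 0.2, -173.2]
wrist_force: [4.0, 0.4, 11.6]
opening: 0.0083
grasp_force: 46.6
t 26.1 TCP mag x,y,z mm [-70.0626   0.903 ] 45.85867092700807 F [ 3.5841 -1.0403 12.105 ] yellow x -110.48911557602742 -4.1143508980113745 n 320
lower edge: [(-110, 46), (-108, 30), (-103, 21), (-101, 20), (-98, 22), (-96, 21), (-93, 20), (-90, 23), (-85, 21), (-83, 20), (-80, 19), (-78, 18), (-57, 21), (-54, 20), (-51, 23), (-49, 22), (-43, 23), (-41, 22), (-38, 21), (-36, 24), (-33, 23), (-30, 22), (-28, 25), (-22, 23), (-20, 22), (-17, 24), (-14, 23), (-12, 22), (-9, 25), (-6, 24), (-4, 23)]
```

```bash
python3 -m inch '[[0.2,0.02,-0.2,0],[0.3,0.03,-0.3,0],[0.3,0.03,-0.3,0],[0.3,0.03,-0.3,0],[0.3,0.03,-0.3,0],[0.3,0.03,-0.3,0],[0.3,0.03,-0.3,0],[0.3,0.03,-0.3,0]]' - 20; python3 -m inch '[[0,0,0.3,0],[0,0,0.3,0],[0,0,0.3,0],[0,0,0.3,0],[0,0,2,0],[0,0,5,0],[0,0,7,0],[0,0,7,0]]' 2.5 20;  python3 ang.py
```

```text
time: 27.1
ee_pos: [0.5513, 0.1161, 0.0431]
tcp_rot: [-178.3, 0.2, -173.2]
wrist_force: [3.5, 0.0, 12.8]
opening: 0.0081
grasp_force: 47.6
time: 28.1
ee_pos: [0.5512, 0.1164, 0.1139]
tcp_rot: [-178.3, 0.2, -173.2]
wrist_force: [0.6, 0.4, -0.1]
opening: 0.025
grasp_force: 0.0
t 28.15 TCP mag x,y,z mm [-67.7236   1.0702] 112.32527377289972 F [-0.0582 -0.5167 -0.962 ] yellow x -108.01013920796524 -2.0215946653123122 n 461
lower edge: [(-108, 45), (-103, 21), (-101, 20), (-98, 22), (-96, 21), (-93, 20), (-90, 19), (-85, 21), (-83, 20), (-80, 19), (-78, 18), (-75, 21), (-72, 20), (-67, 21), (-64, 20), (-62, 23), (-59, 22), (-57, 21), (-54, 20), (-51, 19), (-46, 21), (-43, 20), (-41, 22), (-38, 21), (-36, 20), (-33, 23), (-30, 22), (-28, 21), (-25, 20), (-20, 22), (-17, 21), (-14, 23), (-12, 22), (-9, 21), (-6, 20), (-3, 19)]
```

```bash
python3 ang.py | cut -c1-200; python3 -m inch '[[0,0,-2,0],[0,0,-4,0],[0,0,-6,0],[0,0,-6.6,0],[0,0,-6.6,0],[0,0,-6.6,0],[0,0,-6.6,0],[0,0,-6.6,0]]' 2.5 20; python3 -m inch '[[0,0,0,0],[0,0,0,0],[0,0,0,0],[0,0,0,0],[0,0,0,0],[0,0,0,0],[0,0,0,0],[0,0,0,0]]' 0 20; python3 -m inch '[[0.1,0.01,0,0],[0.2,0.02,0,0],[0.3,0.03,0,0],[0.3,0.04,0,0],[0.3,0.04,0,0],[0.3,0.04,0,0],[0.3,0.04,0,0],[0.3,0.04,0,0]]' - 20;  python3 ang.py | cut -c1-200
```

```text
t 28.2 TCP mag x,y,z mm [-68.2268   1.0318] 111.26719227157237 F [ 0.1238 -0.1811  0.3136] yellow x -108.01013920796524 -2.0215946653123122 n 461
lower edge: [(-108, 45), (-103, 21), (-101, 20), (-98, 22), (-96, 21), (-93, 20), (-90, 19), (-85, 21), (-83, 20), (-80, 19), (-78, 18), (-75, 21), (-72, 20), (-67, 21), (-64, 20), (-62, 23), (-59, 22
time: 29.2
ee_pos: [0.5504, 0.1162, 0.0457]
tcp_rot: [-178.3, 0.1, -173.2]
wrist_force: [0.2, -0.4, -0.1]
opening: 0.0246
grasp_force: 0.0
time: 30.2
ee_pos: [0.5503, 0.1161, 0.0455]
tcp_rot: [-178.3, 0.0, -173.2]
wrist_force: [0.9, -0.3, 4.0]
opening: 0.0086
grasp_force: 26.5
time: 31.2
ee_pos: [0.5506, 0.1162, 0.0453]
tcp_rot: [-178.3, -0.3, -173.2]
wrist_force: [-14.2, -2.2, 13.2]
opening: 0.0089
grasp_force: 28.0
t 31.25 TCP mag x,y,z mm [-67.8253   1.0244] 45.2781684542418 F [-14.0665  -1.5875  12.5726] yellow x -108.01013920796524 -1.8979808368315767 n 296
lower edge: [(-108, 45), (-103, 21), (-101, 20), (-98, 22), (-96, 21), (-93, 20), (-90, 23), (-85, 21), (-83, 20), (-80, 19), (-78, 18), (-54, 20), (-51, 19), (-46, 21), (-43, 20), (-41, 22), (-38, 21
```

The strip is flat and bears hard against the stop. I'll release, rise, go over to the far side of the cover and check the x position with the top camera.

```bash
python3 -m inch '[[0,0,0,0],[0,0,0,0],[0,0,0,0],[0,0,2,0],[0,0,5,0],[0,0,10,0],[0,0,13,0],[0,0,15.5,0]]' 2.5 20; python3 -m inch '[[0.5,-3,0,0],[1,-6,0,0],[1.6,-9,0,0],[2.3,-12.7,0,0],[2.3,-12.7,0,0],[2.3,-12.7,0,0],[2.3,-12.7,0,0],[2.3,-12.7,0,0]]' 0 20
cat > see.py <<'E'
from h import *
import ang
np.set_printoptions(precision=4,suppress=True)
ang.run()
s=bot.camera("side");t=bot.camera("top")
for n in ["strip_center","strip_seat","channel_front","magazine","cover_bar","dial_grip","strip"]:
    a=bot.landmark_of(n,s);b=bot.landmark_of(n,t)
    print(n,[(x["point"],round(x["score"],2)) for x in a[:2]],[(x["point"],round(x["score"],2)) for x in b[:2]], tri(s,a[0]["point"],t,b[0]["point"]) if a and b else None)
E
python3 see.py
python3 - <<'E'
from h import *
import pickle
from ang import W3
np.set_printoptions(linewidth=200)
s0,t0=pickle.load(open("st.pkl","rb")); t=bot.camera("top"); s=bot.camera("side")
for nm,c0,c in(("top",t0,t),("side",s0,s)):
  for z in(.032,.066):
    print(nm,z)
    for im in(c0,c):
        print([tuple(int(v) for v in cv2.getRectSubPix(im["img"],(1,1),tuple(map(float,proj(im,W3(x/1000,0,z)))))[0,0]) for x in range(-12,36,3)])
E
```

```text
time: 32.25
ee_pos: [0.5534, 0.1166, 0.2017]
tcp_rot: [-178.3, 0.1, -173.2]
wrist_force: [-0.3, -0.0, 0.2]
opening: 0.0252
grasp_force: 0.0
time: 33.25
ee_pos: [0.5761, -0.0097, 0.2003]
tcp_rot: [-178.3, 0.0, -173.1]
wrist_force: [0.0, -0.2, -0.8]
opening: -0.0
grasp_force: 0.0
t 33.3 TCP mag x,y,z mm [ -57.5953 -127.123 ] 200.34568239560113 F [-0.5785  0.3423 -0.9938] yellow x -107.86827128609738 -2.1445817346291585 n 434
lower edge: [(-107, 49), (-103, 24), (-101, 23), (-98, 22), (-96, 21), (-93, 20), (-90, 23), (-85, 21), (-83, 24), (-80, 23), (-77, 22), (-75, 21), (-72, 23), (-67, 21), (-64, 20), (-62, 23), (-59, 22), (-57, 21), (-54, 24), (-51, 23), (-46, 21), (-43, 23), (-41, 22), (-38, 21), (-36, 24), (-33, 23), (-30, 22), (-28, 21), (-22, 23), (-20, 22), (-17, 24), (-14, 23), (-12, 22), (-9, 21), (-6, 24), (-4, 23)]
strip_center [([244.8, 235.2], 0.84)] [([214.4, 204.0], 0.7)] [0.5692 0.1214 0.0451]
strip_seat [([246.5, 238.3], 0.72), ([307.5, 154.5], 0.5)] [([212.2, 205.0], 0.79), ([214.9, 202.5], 0.65)] [0.5639 0.1275 0.0432]
channel_front [([226.2, 237.9], 0.85), ([262.1, 
[... 1850 characters left out ...]
1, 85, 89), (85, 88, 91), (124, 128, 131), (150, 147, 139), (196, 174, 121), (233, 205, 136), (233, 206, 137), (232, 209, 139), (232, 207, 137)]
side 0.066
[(137, 132, 127), (137, 129, 119), (175, 160, 135), (185, 168, 144), (211, 191, 155), (176, 167, 145), (200, 179, 134), (224, 193, 125), (229, 197, 126), (229, 202, 132), (229, 198, 128), (229, 192, 124), (229, 198, 130), (229, 198, 128), (229, 195, 124), (228, 200, 128)]
[(181, 168, 108), (168, 150, 40), (182, 176, 159), (168, 160, 142), (182, 166, 143), (181, 172, 150), (206, 185, 139), (228, 199, 130), (233, 203, 132), (233, 209, 138), (233, 204, 133), (233, 199, 129), (233, 205, 135), (233, 204, 133), (233, 202, 129), (233, 206, 133)]
```

The strip front reaches the stop block in both views, and the force test agrees. Next, the cover: I go down behind it and push it over.

```bash
python3 -m inch '[[0,0,-4,0],[0,0,-8,0],[0,0,-11,0],[0,0,-13,0],[0,0,-14.2,0],[-0.06,0.5,-14.2,0],[-0.12,1,-14.2,0],[-0.18,1.5,-14.2,0]]' 0 20; python3 -m inch '[[-0.06,0.5,0.2,0],[-0.12,1,0.4,0],[-0.18,1.5,0.7,0],[-0.24,2,1,0],[-0.3,2.5,1.3,0],[-0.36,3,1.6,0],[-0.36,3,1.6,0],[-0.36,3,1.6,0]]' 0 20; python3 see.py | grep -v "strip\|edge"
```

```text
time: 35.2
ee_pos: [0.5748, 0.005, 0.0593]
tcp_rot: [-178.3, 0.1, -173.2]
wrist_force: [-0.3, 0.3, 0.5]
opening: 0.0003
grasp_force: 0.0
time: 36.2
ee_pos: [0.5716, 0.0339, 0.0763]
tcp_rot: [-178.2, 0.2, -173.2]
wrist_force: [-1.4, -5.0, 9.3]
opening: -0.0002
grasp_force: 4.4
t 36.25 TCP mag x,y,z mm [-56.8156 -83.153 ] 76.24095842451099 F [-1.9303 -5.712  10.0989] yellow x -107.86827128609738 -2.1445817346291585 n 435
channel_front [([255.2, 243.3], 0.71), ([230.9, 239.7], 0.62)] [] None
magazine [([225.4, 243.4], 0.68)] [] None
cover_bar [([257.0, 204.8], 0.8)] [] None
dial_grip [([178.8, 270.9], 0.71), ([241.5, 261.4], 0.64)] [([191.5, 212.2], 0.65)] [0.6019 0.2347 0.0247]
```

```bash
cat > cov.py <<'E'
from h import *
from ang import W3
c=bot.camera("side");o=bot.get_obs();print("F",o["wrist_force"],o["ee_pos"])
for a in bot.landmark_of("cover_bar",c)[:2]:
    best=min((np.linalg.norm(proj(c,W3(-.060,-.036+.075*np.cos(.88+q),.018+.075*np.sin(.88+q)))-a["point"]),q) for q in np.arange(-.1,1.8,.01))
    print("cover",a["point"],a["score"],"theta %.2f err %.1f"%(best[1],best[0]), "bar yz",-36+75*np.cos(.88+best[1]),18+75*np.sin(.88+best[1]))
E
python3 cov.py; python3 -m inch '[[0,0,0.4,0],[0,0,0.8,0],[-0.03,0.3,1.1,0],[-0.08,0.7,1.4,0],[-0.14,1.2,1.6,0],[-0.2,1.7,1.8,0],[-0.26,2.2,1.9,0],[-0.26,2.2,1.9,0]]' 0 20; python3 cov.py
```

```text
F [-2.013  -5.5589  9.671 ] [0.5716 0.0339 0.0762]
cover [257.3, 205.4] 0.6 theta 1.08 err 0.6 bar yz -64.45888235911156 87.39086405911263
time: 38.15
ee_pos: [0.5681, 0.0571, 0.0934]
tcp_rot: [-178.3, 0.0, -173.1]
wrist_force: [-0.1, 0.7, 0.2]
opening: 0.0001
grasp_force: 0.0
F [0.017  0.2251 0.1653] [0.5681 0.0569 0.0933]
cover [254.3, 209.3] 0.68 theta 0.79 err 0.1 bar yz -43.42807774490457 92.63125123576351
```

```bash
python3 -m inch '[[-0.06,0.5,0.1,0],[-0.12,1,0.2,0],[-0.18,1.5,0.3,0],[-0.24,2,0.3,0],[-0.3,2.5,0.2,0],[-0.36,3,0.1,0],[-0.42,3.5,0.1,0],[-0.42,3.5,0.1,0]]' 0 20; python3 cov.py
```

```text
time: 39.25
ee_pos: [0.564, 0.0921, 0.0944]
tcp_rot: [-178.3, 0.1, -173.1]
wrist_force: [0.3, 0.4, 2.5]
opening: -0.0001
grasp_force: 0.9
F [0.3196 1.3745 2.5944] [0.564  0.092  0.0943]
cover [250.1, 219.9] 0.94 theta 0.35 err 0.4 bar yz -10.932170465662288 88.68666014487731
```

```bash
python3 -m inch '[[0,0,0.8,0],[0,0,1.6,0],[-0.16,1.3,1.6,0],[-0.34,2.8,1.6,0],[-0.34,2.8,1.0,0],[-0.34,2.8,0.4,0],[-0.34,2.8,-0.1,0],[-0.34,2.8,-0.4,0]]' 0 20; python3 cov.py;python3 -m inch '[[0,0,-0.2,0],[0,0,-0.4,0],[0,0,-0.5,0],[0,0,-0.6,0],[0,0,-0.7,0],[0,0,-0.7,0],[0,0,-0.7,0],[0,0,-0.7,0]]' 0 20; python3 cov.py
```

```text
time: 40.35
ee_pos: [0.5606, 0.1206, 0.0925]
tcp_rot: [-178.4, 0.1, -173.1]
wrist_force: [-11.8, 9.7, 29.8]
opening: -0.0002
grasp_force: 15.4
F [-8.9467  7.363  20.6504] [0.5606 0.1207 0.0927]
cover [250.5, 222.9] 0.8 theta 0.26 err 1.7 bar yz -4.680412203123119 86.14751220869124
time: 41.45
ee_pos: [0.5607, 0.1234, 0.0906]
tcp_rot: [-178.7, 0.4, -173.0]
wrist_force: [-24.6, 19.0, 52.5]
opening: 0.0003
grasp_force: 26.0
F [-24.3767  18.9548  51.7018] [0.5607 0.1234 0.0907]
cover [248.8, 225.6] 0.79 theta 0.16 err 0.9 bar yz 1.9665192924583863 82.68031704325037
```

```bash
python3 -m inch '[[0,0,0.4,0],[0,0,1,0],[0,0,2,0],[0,0,4,0],[0,0,8,0],[0,0,12,0],[0,0,14,0],[0,0,14,0]]' 0 20; python3 cov.py
python3 - <<'E'
from h import *
from ang import W3
import pickle
c=bot.camera("side")
I=c["img"]; 
# image columns through bar: sample along direction of z-plane y at x=-60,-100,-15 : predicted bar px for thetas and dark mask
g=I.max(2)
for x in(-.11,-.085,-.035,-.01):
    print(x,[int(cv2.getRectSubPix(g,(1,1),tuple(map(float,proj(c,W3(x,-.036+.075*np.cos(.88+q),.018+.075*np.sin(.88+q))))))[0,0]) for q in np.arange(-.14,.5,.04)])
E
```

```text
time: 42.55
ee_pos: [0.5613, 0.1192, 0.2245]
tcp_rot: [-178.3, 0.2, -173.2]
wrist_force: [0.1, -0.5, 0.1]
opening: 0.0003
grasp_force: 0.0
F [-0.7336 -0.1001 -0.442 ] [0.5609 0.1192 0.223 ]
cover [247.4, 221.0] 0.7 theta 0.28 err 1.8 bar yz -6.049535294529491 86.76023315788251
-0.11 [99, 85, 81, 88, 108, 78, 70, 71, 70, 70, 51, 20, 15, 24, 75, 83]
-0.085 [118, 118, 136, 144, 110, 115, 100, 73, 70, 70, 52, 16, 11, 31, 61, 70]
-0.035 [120, 120, 131, 173, 134, 119, 99, 78, 73, 73, 57, 18, 13, 27, 71, 83]
-0.01 [111, 121, 136, 152, 127, 121, 131, 159, 159, 163, 120, 25, 12, 25, 80, 92]
```

```bash
python3 -m inch '[[0.14,-1.2,-4,0],[0.14,-1.2,-8,0],[0.14,-1.2,-11,0],[0.14,-1.2,-12,0],[0.12,-1.0,-12.4,0],[0.08,-0.7,-12.8,0],[0.06,-0.5,-13.1,0],[0.03,-0.3,-13.4,0]]' 0 20; python3 cov.py;python3 -m inch '[[-0.02,0.2,-0.1,0],[-0.04,0.3,-0.2,0],[-0.04,0.4,-0.3,0],[-0.04,0.4,-0.4,0],[-0.04,0.4,-0.4,0],[-0.04,0.4,-0.4,0],[-0.04,0.4,-0.4,0],[-0.04,0.4,-0.4,0]]' 0 20; python3 cov.py
```

```text
time: 43.7
ee_pos: [0.5603, 0.1197, 0.0938]
tcp_rot: [-178.7, 0.2, -173.0]
wrist_force: [-19.4, 16.8, 34.5]
opening: 0.0002
grasp_force: 17.0
F [-16.9661  14.6264  28.4279] [0.5603 0.1201 0.0937]
cover [246.1, 225.1] 0.82 theta 0.15 err 1.8 bar yz 2.611413372746668 82.29742418914525
time: 44.8
ee_pos: [0.5605, 0.1246, 0.0903]
tcp_rot: [-178.7, 0.3, -173.0]
wrist_force: [-15.0, 18.9, 29.2]
opening: -0.0001
grasp_force: 14.7
F [-15.6063  18.1343  28.0694] [0.5605 0.1246 0.0903]
cover [226.8, 239.1] 0.72 theta -0.10 err 19.9 bar yz 17.318515350920798 70.74595644003077
cover [246.4, 229.5] 0.69 theta 0.02 err 0.4 bar yz 10.620747620299838 76.74951822206125
```

```bash
python3 -m inch '[[0,0,0.4,0],[0,0,1,0],[0,0,2,0],[0,0,4,0],[0,0,8,0],[0,0,12,0],[0,0,12,0],[0,0,12,0]]' 0 20
cat > bar.py <<'E'
from h import *
from ang import W3
c=bot.camera("side"); g=c["img"].max(2); o=bot.get_obs(); print(o["time"],o["ee_pos"])
Q=np.arange(-.16,.6,.02)
for x in(-.11,-.085,-.035,-.01):
    v=[int(cv2.getRectSubPix(g,(1,1),tuple(map(float,proj(c,W3(x,-.036+.075*np.cos(.88+q),.018+.075*np.sin(.88+q))))))[0,0]) for q in Q]
    print(x,"darkest theta %.2f"%Q[int(np.argmin(v))],min(v))
E
python3 bar.py; python3 ang.py | head -1
```

```text
time: 45.9
ee_pos: [0.5605, 0.1203, 0.2048]
tcp_rot: [-178.3, -0.0, -173.2]
wrist_force: [-0.9, 0.4, -0.7]
opening: 0.0003
grasp_force: 0.0
45.95 [0.5602 0.1203 0.2042]
-0.11 darkest theta 0.06 14
-0.085 darkest theta 0.08 14
-0.035 darkest theta 0.06 13
-0.01 darkest theta 0.08 14
t 46.0 TCP mag x,y,z mm [-57.8965   3.9955] 203.96712064492525 F [-0.5943  0.4315 -0.4783] yellow x -108.01013920796524 -1.8979808368315767 n 436
```

```bash
python3 -m inch '[[0,0.3,-4,0],[0,0.3,-8,0],[0,0.3,-10,0],[0,0.3,-11,0],[0,0.3,-11.6,0],[0,0.3,-11.9,0],[0,0.3,-12.0,0],[0,0.3,-12.0,0]]' 0 20; python3 bar.py; python3 -m inch '[[0,0,0.4,0],[0,0,1,0],[0,0,2,0],[0,0,4,0],[0,0,8,0],[0,0,12,0],[0,0,12,0],[0,0,12,0]]' 0 20;python3 bar.py
```

```text
time: 47.0
ee_pos: [0.5612, 0.1251, 0.0877]
tcp_rot: [-178.4, 0.2, -173.1]
wrist_force: [-2.7, 5.8, 9.9]
opening: -0.0
grasp_force: 4.7
47.05 [0.5612 0.125  0.0877]
-0.11 darkest theta -0.00 14
-0.085 darkest theta -0.04 14
-0.035 darkest theta -0.02 13
-0.01 darkest theta -0.00 15
time: 48.05
ee_pos: [0.5604, 0.1234, 0.205]
tcp_rot: [-178.3, 0.0, -173.2]
wrist_force: [-0.4, 0.2, 0.0]
opening: 0.0002
grasp_force: 0.0
48.1 [0.5602 0.1234 0.2043]
-0.11 darkest theta -0.00 13
-0.085 darkest theta -0.04 14
-0.035 darkest theta -0.02 14
-0.01 darkest theta -0.00 14
```

Cover shut: the bar reads about 0 rad. Now I measure the dial pointer.

Run:
```python
from h import *
import pickle
from ang import M,W3
s,t=pickle.load(open("st.pkl","rb")); s2=bot.camera("side")
C=W3(-.070,.076,.041)
for nm,c in(("top",t),("side",s),("sidenow",s2)):
    H=cv2.cvtColor(c["img"],cv2.COLOR_RGB2HSV).astype(int); u=proj(c,C)
    red=((H[...,0]<8)|(H[...,0]>172))&(H[...,1]>70)&(H[...,2]>70)
    ys,xs=np.nonzero(red); k=np.hypot(xs-u[0],ys-u[1])<22; 
    print(nm,"centre",u)
    for x,y in zip(xs[k],ys[k]):
        X=atz(c,(x,y),.052); d=X-C; Y=atz(c,(x,y),.021)-C
        print((int(x),int(y)),H[y,x,1],"z52: r%.0f a%.0f"%(1000*np.hypot(*d[:2]),np.degrees(np.arctan2(d[1],d[0])-M[2])),"z21: r%.0f a%.0f"%(1000*np.hypot(*Y[:2]),np.degrees(np.arctan2(Y[1],Y[0])-M[2])))
    # bright dial face centroid
```

```text
top centre [192.562  214.2222]
(192, 204) 79 z52: r31 a-5 z21: r33 a3
(193, 204) 105 z52: r32 a-10 z21: r33 a-2
(192, 205) 78 z52: r28 a-5 z21: r30 a4
(193, 205) 126 z52: r28 a-11 z21: r30 a-2
(193, 206) 93 z52: r25 a-12 z21: r26 a-1
(188, 210) 95 z52: r18 a39 z21: r22 a47
(189, 210) 77 z52: r16 a31 z21: r20 a41
(189, 211) 115 z52: r14 a38 z21: r18 a48
(190, 211) 85 z52: r12 a27 z21: r15 a41
(190, 212) 114 z52: r9 a38 z21: r13 a51
(191, 212) 88 z52: r7 a20 z21: r11 a42
(191, 213) 118 z52: r5 a36 z21: r9 a57
(192, 213) 90 z52: r4 a-4 z21: r6 a44
(192, 214) 78 z52: r1 a0 z21: r5 a72
side centre [241.3649 261.0035]
(242, 257) 98 z52: r3 a-97 z21: r27 a-73
(238, 258) 143 z52: r8 a18 z21: r25 a-51
(239, 258) 143 z52: r5 a18 z21: r25 a-57
(240, 258) 200 z52: r3 a17 z21: r24 a-62
(241, 258) 189 z52: r1 a9 z21: r24 a-68
(242, 258) 137 z52: r2 a-155 z21: r24 a-73
(234, 259) 98 z52: r17 a29 z21: r28 a-30
(235, 259) 137 z52: r15 a30 z21: r26 a-34
(236, 259) 167 z52: r12 a32 z21: r25 a-39
(237, 259) 178 z52: r10 a35 z21: r24 a-44
(238, 259) 154 z52: r8 a39 z21: r23 a-49
(239, 259) 117 z52: r6 a4
[... 991 characters left out ...]
a-39
(237, 259) 183 z52: r10 a35 z21: r24 a-44
(238, 259) 160 z52: r8 a39 z21: r23 a-49
(239, 259) 123 z52: r6 a46 z21: r22 a-55
(240, 259) 100 z52: r4 a61 z21: r21 a-61
(233, 260) 133 z52: r20 a36 z21: r27 a-23
(234, 260) 162 z52: r18 a38 z21: r25 a-26
(235, 260) 131 z52: r15 a40 z21: r24 a-30
(236, 260) 113 z52: r13 a44 z21: r22 a-35
(229, 262) 117 z52: r30 a41 z21: r32 a-3
(230, 262) 113 z52: r28 a43 z21: r30 a-5
(232, 262) 86 z52: r24 a47 z21: r25 a-9
(229, 263) 121 z52: r31 a46 z21: r31 a2
(230, 263) 152 z52: r29 a48 z21: r29 a0
(231, 263) 180 z52: r27 a50 z21: r26 a-1
(232, 263) 160 z52: r25 a53 z21: r24 a-3
(231, 264) 91 z52: r29 a55 z21: r25 a5
(232, 264) 130 z52: r27 a58 z21: r23 a3
```

```bash
python3 -m inch '[[-0.5,2,0,9],[-1,4,0,18],[-1.6,6,-1,27],[-2.1,6.7,-4,36],[-2.1,6.7,-8,36],[-2.1,6.7,-12,36],[-2.1,6.7,-15,36],[-2.1,6.7,-16.4,36]]' 4.5 30; python3 -m inch '[[0,0,-0.3,0],[0,0,-0.3,0],[0,0,-0.3,0],[0,0,-0.3,0],[0,0,-0.3,0],[0,0,-0.3,0],[0,0,-0.3,0],[0,0,-0.3,0]]' 0 30
```

```text
time: 49.15
ee_pos: [0.538, 0.19, 0.0386]
tcp_rot: [-178.4, -0.2, -137.2]
wrist_force: [-0.6, -1.0, 0.8]
opening: 0.0449
grasp_force: 0.0
time: 50.15
ee_pos: [0.5388, 0.1916, 0.0389]
tcp_rot: [-178.4, 0.1, -137.1]
wrist_force: [-4.3, 5.3, -2.9]
opening: 0.0114
grasp_force: 32.1
```

```bash
python3 -m inch '[[0,0,0,-6],[0,0,0,-12],[0,0,0,-18],[0,0,0,-24],[0,0,0,-30],[0,0,0,-36],[0,0,0,-36],[0,0,0,-36]]' - 30; python3 -m inch '[[0,0,0,0],[0,0,0,0],[0,0,0,0],[0,0,1,0],[0,0,4,0],[0,0,9,0],[0,0,15,0],[0,0,18,0]]' 4.5 30; python3 -m inch '[[0,-5,0,0],[0,-10,0,0],[0,-15,0,0],[0,-20,0,0],[0,-24,0,0],[0,-24,0,0],[0,-24,0,0],[0,-24,0,0]]' 4.5 30; python3 bar.py
python3 - <<'E'
from h import *
from ang import M,W3
C=W3(-.070,.076,.041)
for nm in("top","side"):
    c=bot.camera(nm)
    H=cv2.cvtColor(c["img"],cv2.COLOR_RGB2HSV).astype(int); u=proj(c,C)
    red=((H[...,0]<8)|(H[...,0]>172))&(H[...,1]>70)&(H[...,2]>70)
    ys,xs=np.nonzero(red); k=np.hypot(xs-u[0],ys-u[1])<22
    for x,y in zip(xs[k],ys[k]):
        d=atz(c,(x,y),.052)-C; r=1000*np.hypot(*d[:2])
        if r>5:print(nm,(int(x),int(y)),"r%.0f a%.0f"%(r,np.degrees(np.arctan2(d[1],d[0])-M[2])))
E
```

```text
time: 51.15
ee_pos: [0.5388, 0.1915, 0.0389]
tcp_rot: [-178.4, -0.0, -173.1]
wrist_force: [-4.3, 4.5, -3.7]
opening: 0.0116
grasp_force: 32.2
time: 52.15
ee_pos: [0.54, 0.1907, 0.2229]
tcp_rot: [-178.3, 0.3, -173.2]
wrist_force: [0.5, -0.0, -0.5]
opening: 0.0449
grasp_force: 0.0
time: 53.15
ee_pos: [0.5395, -0.0486, 0.2186]
tcp_rot: [-178.3, 0.0, -173.1]
wrist_force: [0.6, 0.1, -0.3]
opening: 0.0451
grasp_force: 0.0
53.2 [ 0.5395 -0.0486  0.2185]
-0.11 darkest theta -0.04 22
-0.085 darkest theta -0.04 16
-0.035 darkest theta -0.02 19
-0.01 darkest theta -0.02 21
top (192, 204) r31 a-5
top (193, 204) r32 a-10
top (193, 205) r28 a-11
top (193, 206) r25 a-12
top (191, 207) r22 a3
top (191, 208) r19 a4
top (191, 209) r16 a6
top (192, 209) r16 a-5
top (191, 210) r13 a9
top (192, 210) r13 a-5
top (191, 211) r10 a13
top (192, 211) r10 a-5
top (191, 212) r7 a20
top (192, 212) r7 a-5
side (233, 255) r21 a-5
side (234, 255) r19 a-8
side (235, 255) r17 a-11
side (232, 256) r22 a4
side (233, 256) r20 a2
side (234, 256) r18 a0
side (235, 256) r16 a-2
side (236, 256) r14 a-6
side (237, 256) r12 a-11
side (238, 256) r10 a-18
side (239, 256) r8 a-28
side (232, 257) r22 a11
side (236, 257) r13 a6
side (237, 257) r10 a3
side (238, 257) r8 a-2
side (239, 257) r6 a-10
side (239, 258) r5 a18
side (229, 262) r30 a41
side (230, 262) r28 a43
side (229, 263) r31 a46
side (230, 263) r29 a48
side (231, 263) r27 a50
side (231, 264) r29 a55
```

The pointer reads about 0° in both views, the cover is shut and the arm is clear, so I'm handing in.

```bash
python3 -c "
from workcell import bot;print(bot.job_done())"
```

```text
the job is handed in; nothing more can be done
None
```

I handed the job in at about 53 s, with no verdict returned: the strip is flat against the front stop by camera and force check before the cover was shut over it, the cover reads shut, the dial pointer is on zero to within a few degrees, and the arm is clear; bystander positions were not re-measured at the end.

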